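# Run the touch mixer: set the lever, press the flask in

### The arm

A 6-joint arm with a two-finger parallel gripper is mounted at the origin on the work surface. World frame = base frame: x ahead of the robot, y to its left, z up, the work surface at z = 0. Lengths are in m, angles in rad, forces in N, time in s.
With the tool pointing down it reaches from about 0.3 to 0.775 m from the base axis. Payload 14.6 kg.
Tool frame: the origin (TCP) lies at the very end of the fingers, on their centre line; the grasp point (between the pads) lies 19 mm behind it; x points along the fingers, y is the direction in which the jaws open and shut, and the axes are right-handed (so a half turn about x gives the same grasp; the last joint's range is limited). The gripper opens to 94 mm and grips with 3 to 60 N. Pads are 16 mm wide; open, the fingers measure 119 mm over their backs; the gripper's body (75 mm by 177 mm) begins 78 mm behind the grasp point.
Start: joints at [1.087, 0.3, 1.521, -0, 1.321, -0.067], TCP at [0.223, 0.503, 0.205] pointing down, gripper open.
Joint ranges: [-3.03, 3.03], [-0.79, 2.21], [0.23, 2.52], [-1.04, 4.18], [0, 3.07], [-2.55, 2.55]. Speed limits (rad/s): [2.22, 2.22, 2.57, 3.14, 3.14, 3.14].

### API

Orientations are given as [roll, pitch, yaw] about the fixed x, y, z axes, in that order (R = Rz(yaw) Ry(pitch) Rx(roll)).
In Python, from station import ctrl, viewer, hand_in gives the robot as it stands. The module is installed in compiled form; this text tells all that it offers.
- The arm moves only by the tool play_rows, never from a script. Its argument "deltas" is a list that holds one entry, the list of rows, each a list of 7 numbers: the shift along the tool's x, y, z in mm, then the turn, a rotation vector about the tool's x, y, z in rad, then the finger opening in mm, from 0 to 94. In form: [[[dx, dy, dz, ax, ay, az, gripper], ...]]. A call has 1 to 10 rows; each row shifts and turns the commanded pose from where the row before left it, along the tool's axes as they then stand; what a row does not reach is not made up. A row lasts 1/10 s, in which the tool goes at most 50 mm and 8.59 degrees, less where a joint would pass 70% of its speed; a pose out of reach is approached as far as the arm can. A call with a gripper value outside its range is refused whole. The fingers move at their own pace and stop on an object; "grip_force" is the grip in N (left out, the last holds). Time passes only in rows, so rows that do not move let the fingers close. It gives the time, the measured TCP pose, the force and the opening at its end, in the units of the state.
- ctrl.get_obs(): the state, without advancing time (a new reading comes with each control period).
- viewer.camera(name): name is "side" or "top"; returns a dict with "img" (400x640x3 uint8, red, green, blue), "fx", "fy", "cx", "cy" (pixels), "rvec" (rotation vector, rad) and "tvec" (3), from world to camera coordinates, as OpenCV has them. Camera axes: x right, y down, z forward; pixel columns grow to the right and rows downward; lengths in m; the calibration is good to about 2 mm. A picture is of the moment at which its call begins. There is no depth.
- hand_in(): hands the job in, once; it reports no verdict.
The state is a dict: "time_s": time; "qpos": joint angles; "joint_vel": joint speeds; "tau": joint torques, N m; "ee_pos": TCP position; "eef_rot": TCP orientation; "force": force on the tool from outside, world axes, zero at the start; "moment": the same for the moment, N m; "grip_width": finger opening in m.
Only numpy, scipy, OpenCV 4.12 (cv2) and the standard library are available. Lean on these libraries where they do the work, as an engineer would, in place of code of your own. Each camera call takes 0.05 s, during which the arm holds its last target.

### The job

On the bench mixer, first throw the lever into the notch marked by the red dot. Then take the amber round flask from its cork ring, set it upright in the mixer's sprung ring cradle and, pushing only on the flask, press it down until the ring is right down against its stop; finish while still holding it pressed down there. Be careful not to ram the glass, and leave the green flask and the other things on the bench where they are.

Things in the scene. Friction and masses are not known exactly. Their poses are not given: they have to be found in the camera images.
- lever_pivot (a point): Fixed point of the bench mixer, a cream housing 200 (x) by 310 (y) by 60 mm high with a black foot; its flat deck is 60 mm above the table. Point: where the lever's upright axis meets the deck. Axes are the mixer's: x to its back, y to its left (the ring cradle's axis is at x -50, y +170 mm from this point), z up.
- lever (a joint): Lever angle, rad, 0 to 1.5. It swings level about lever_pivot, clockwise from above as it grows; its direction in the mixer's axes is (-cos(0.75-q), -sin(0.75-q)). Starts between 0 and 0.25. Notches at 0.5, 0.95 and 1.4 between pairs of ribs catch a sprung ball under the lever within 0.08 rad and draw it to within 0.04 (3 to 10 N at the knob to pass); friction holds it elsewhere.
- lever_knob (a point): Centre of the top of the lever's upright round blue knob: 18 mm across, 44 mm tall, 78 mm from the pivot, its top 122 mm above the table, the aluminium lever bar (14 mm wide, top 78 mm above the table) below it.
- lever_pointer (a point): Point at the lever's outer end, 100 mm from the pivot, 70 mm above the table; it stands over a notch's dot when the lever is in that notch. A yellow tip 5 mm short of it shows the direction.
- mark_red: Red dot, 14 mm across and 4 mm high, fixed on the deck at the wanted notch, 100 mm from the pivot; the other two notches have white dots. Which notch has it changes. Origin: centre of its underside, 60 mm above the table.
- amber_flask: Amber round-bottomed glass flask, 0.15 to 0.31 kg, loose, standing upright in a cork ring (90 mm across, 25 mm high, fixed). Ball 64 mm across; upright round neck 24 mm across from 62 to 105 mm above the origin; black stopper 26 mm across from 105 to 120 mm. Origin: lowest point of the ball, 13 mm above the table at the start; z along the neck, up. It is bottom-heavy and rights itself in a ring.
- amber_flask_center (a point): Centre of the amber flask's ball, 32 mm above its lowest point.
- ring: The cradle's aluminium ring, 72 mm outside, 50 mm inside, 10 mm thick, on three springs above the mixer's deck; it moves straight down. Origin: centre of its top face (as ring_seat).
- ring_seat (a point): Centre of the cradle ring's top face, 95 mm above the table at rest, sinking with the ring. A flask seated in it has its ball's centre 20 mm above this point.
- cradle (a joint): How far the ring is pressed down, m: 0 at rest, 0.020 at the stop. The spring pushes up with 3.6 N at rest plus 0.6 N for each mm (15.6 N at the stop), so the flask's weight alone hardly moves it. The deck is 5 mm below the ring at the stop.
- green_flask: Bystander: the same flask in green glass with a white stopper, loose in a second cork ring. The two cork rings stand on the left and right of the mixer, which on which side changes.
- blade_box: Bystander: brown blade box with a green end, 100 by 32 by 20 mm. Origin: centre of underside.
- brush: Bystander: small brush lying on the table. Origin: underside.
- jar: Bystander: lidded jar 60 mm across, 85 mm high. Origin: centre of underside.
- wax_block: Bystander: yellow specimen cassette with a white wax block, 40 by 29 by 17 mm. Origin: centre of underside.
- timer: Bystander: flat white bench timer, 65 by 65 by 22 mm. Origin: centre of underside.

How it is judged:
On the way, in this order (a step that is already met when the one before it is completed fails the run):
1. the lever is in the notch with the red dot (horizontal distance between lever_pointer and mark_red below 0.009 m), for 0.3 s.
2. the amber flask is seated in the ring and pressed down against the spring (value of joint cradle above 0.014 m and horizontal distance between amber_flask_center and ring_seat below 0.006 m and z of amber_flask_center in the frame of ring_seat between 0.014 and 0.026 m and angle between amber_flask's own z axis and vertical below 0.3 rad and contact force between amber_flask and ring above 6 N and contact force between any of the fingers, the arm and amber_flask above 2 N and contact force between each of the fingers, the arm and ring below 1 N), for 0.5 s.
At the end, for the whole second after the job is handed in: Lever pointer within 9 mm of the red dot; amber flask still, in the ring (ball centre within 6 mm of its axis, 14 to 26 mm above it), neck within 0.3 rad of upright; the robot, touching the flask and not the ring, holds the ring at least 14 of 20 mm down, over 6 N on it (all of step 2 and horizontal distance between lever_pointer and mark_red below 0.009 m and linear speed of amber_flask below 0.02 m/s); the arm keeps its last pose, push and grip.
It fails at once if the flask is rammed into the ring with over 60 N (contact force between amber_flask and ring above 60 N).
It fails at once if the green flask is moved by more than 30 mm (distance of green_flask from where it was at the start of the episode above 0.03 m).
It fails at once if another thing on the bench is moved by more than 30 mm (distance of any of blade_box, brush, jar, wax_block, timer from where it was at the start of the episode above 0.03 m).
It also fails if it takes over 64 s, if anything falls off the work surface, if the arm or the gripper's body presses on something with over 40 N, if the wrist force passes 120 N, or if a joint passes its speed limit or range.

## Working session

There is one attempt and no reset: what is moved stays moved. The work goes in short steps, Python scripts to look and compute and a tool call to move; the robot and the scene stay as the last step left them, time stands still between calls to the robot, and variables do not carry over. Pictures are saved under pics/ and viewed, and the job is handed in when it is done.

Besides the shell and the picture viewer there is one more tool, called after "Request:" by a JSON object that holds its "api" and its "payload". play_rows: Moves the arm, as the interface text tells. Its arguments: {"type":"object","properties":{"deltas":{"type":"array","items":{"type":"array","items":{"type":"array","items":{"type":"number"}}}},"grip_force":{"type":"number"}},"required":["deltas"]}

```bash
mkdir -p pics; cat > h.py <<'E'
import numpy as np, cv2
from station import ctrl, viewer, hand_in
def snap(name,fn):
    c=viewer.camera(name); cv2.imwrite('pics/'+fn,c['img'][:,:,::-1]); np.save('pics/'+fn[:-4]+'.npy',c,allow_pickle=True); return c
def KRt(c):
    K=np.array([[c['fx'],0,c['cx']],[0,c['fy'],c['cy']],[0,0,1.]]); R=cv2.Rodrigues(np.array(c['rvec'],float))[0]; return K,R,np.array(c['tvec'],float).reshape(3)
def pix2z(c,u,v,z):
    K,R,t=KRt(c); d=R.T@np.linalg.inv(K)@[u,v,1]; o=-R.T@t; return o+d*(z-o[2])/d[2]
def proj(c,P):
    K,R,t=KRt(c); p=K@(R@np.array(P,float)+t); return p[:2]/p[2]
def load(fn): return np.load('pics/'+fn+'.npy',allow_pickle=True).item()
E
python3 - <<'E'
from h import *
for n in('top','side'):
    c=snap(n,n+'0.png'); K,R,t=KRt(c); print(n,c['fx'],-R.T@t,R[2])
o=ctrl.get_obs(); print(o)
E
```

```text
top 440.43636670314663 [0.35186397 0.02601366 1.33634233] [ 0.16473423 -0.02567322 -0.98600381]
side 450.91370372041587 [ 0.3549325  -0.98205417  1.02390504] [ 0.12181265  0.71821689 -0.68507385]
{'time_s': 0.1, 'qpos': array([ 1.08741794e+00,  3.00389433e-01,  1.52147556e+00, -1.29404834e-05,
        1.32067606e+00, -6.66076751e-02]), 'joint_vel': array([-0.00068212, -0.00070688, -0.00040872, -0.00032128,  0.00059806,
       -0.00035439]), 'tau': array([ 1.27714709e-03, -5.32649982e+01, -3.53276896e+01,  7.09316391e-02,
        2.35289015e-02, -9.63398543e-05]), 'ee_pos': array([0.2225566 , 0.5027288 , 0.20497576]), 'eef_rot': array([-1.62418801,  1.56984784, -2.04095552]), 'force': array([ 0.37826571, -0.41668718,  0.83328398]), 'moment': array([-0.02707646, -0.01036822,  0.06367205]), 'grip_width': 0.09390108867627724}
```

View pics/top0.png

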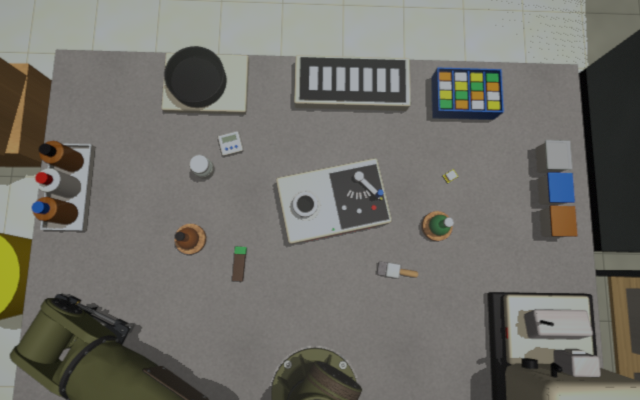

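View pics/side0.png

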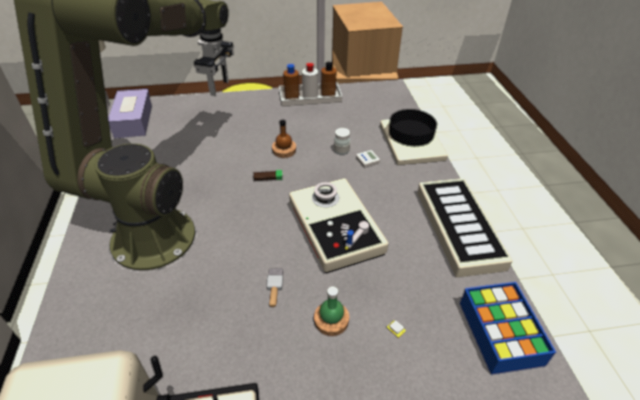

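The top view shows the mixer at about (333,200), the amber flask left at (188,238) and the green flask right at (438,225). The red dot is near (374,208). I'll zoom in on the mixer.

```bash
python3 - <<'E'
from h import *
a=load('top0')['img'][150:250,265:405,::-1]; cv2.imwrite('pics/z1.png',cv2.resize(a,None,fx=5.7,fy=5.7,interpolation=cv2.INTER_CUBIC))
a=load('top0')['img'][215:265,160:220,::-1]; cv2.imwrite('pics/z2.png',cv2.resize(a,None,fx=8,fy=8,interpolation=cv2.INTER_CUBIC))
a=load('side0')['img'][170:275,280:395,::-1]; b=load('side0')['img'][110:170,260:310,::-1]
cv2.imwrite('pics/z3.png',cv2.resize(a,None,fx=5.5,fy=5.5,interpolation=cv2.INTER_CUBIC))
cv2.imwrite('pics/z4.png',cv2.resize(b,None,fx=8,fy=8,interpolation=cv2.INTER_CUBIC))
E
```

```text
(no output)
```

View pics/z1.png

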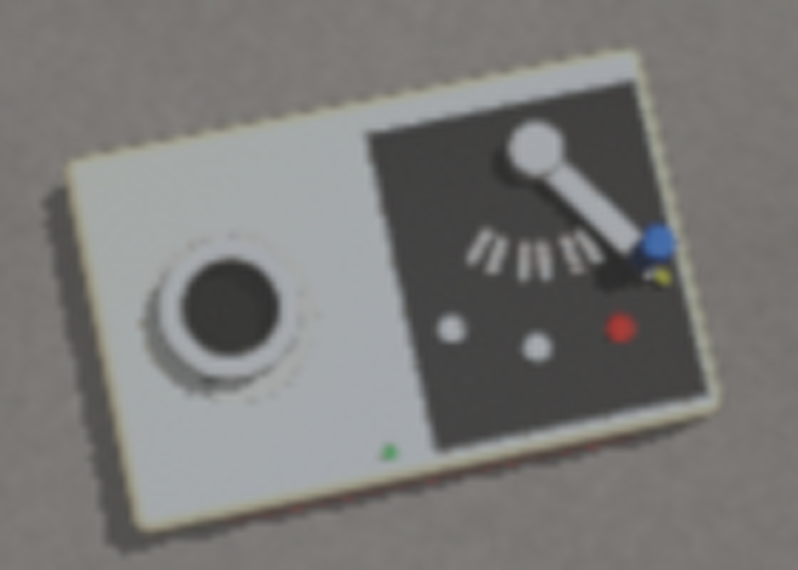

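View pics/z2.png

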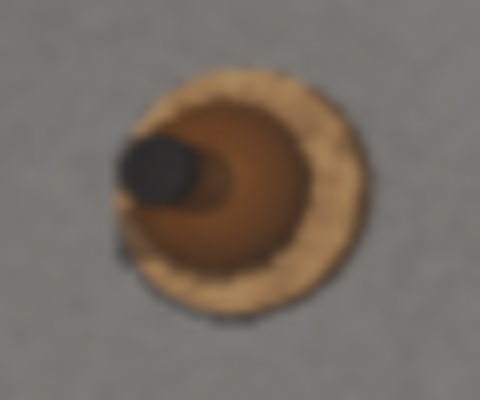

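View pics/z3.png

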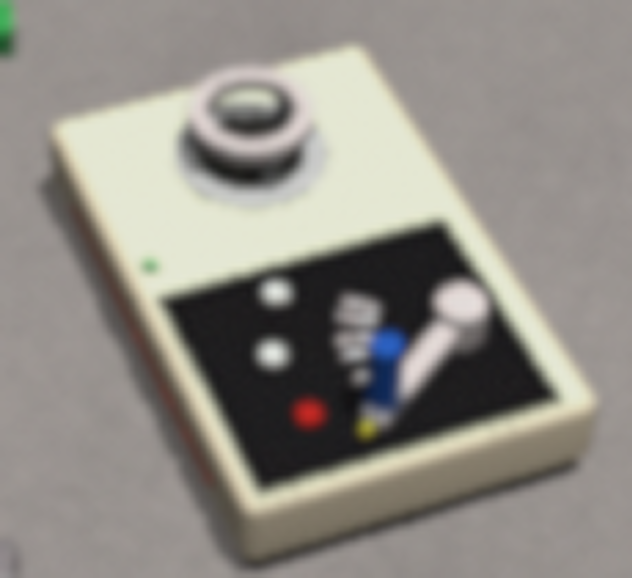

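View pics/z4.png

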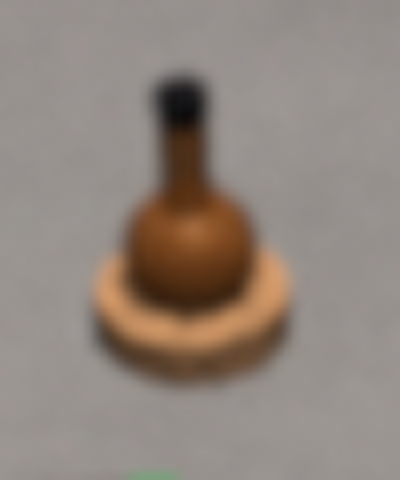

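Red dot is the first notch (q=0.5); the lever sits just before it. Now I'll fit the mixer pose from both views.

```bash
cat > fit.py <<'E'
from h import *
from scipy.optimize import least_squares
T=load('top0');S=load('side0')
ut=lambda U,V:((U+.5)/5.7-.5+265,(V+.5)/5.7-.5+150)
us=lambda U,V:((U+.5)/5.5-.5+280,(V+.5)/5.5-.5+170)
def loc(r,a,z): d=.75-a; return [-r*np.cos(d),-r*np.sin(d),z]
feats=[]
for q,t,s in[(.5,(621,328),(309,413)),(.95,(537,348),(272,353)),(1.4,(452,329),(277,292))]:
    feats+=[(T,ut(*t),loc(.1,q,.064)),(S,us(*s),loc(.1,q,.064))]
feats+=[(T,ut(230,306),[-.05,.17,.095]),(S,us(251,113),[-.05,.17,.095])]
def res(p,full=False):
    x,y,w=p[:3];c,s=np.cos(w),np.sin(w);r=[]
    for C,px,l in feats+[(T,ut(659,241),loc(.078,p[3],.122)),(S,us(388,344),loc(.078,p[3],.122))]:
        r.append(proj(C,[x+c*l[0]-s*l[1],y+s*l[0]+c*l[1],l[2]])-px)
    return np.array(r) if full else np.ravel(r)
f=least_squares(res,[.6,-.1,0.1,.2]); x,y,w,q=f.x
print(f.x); print(res(f.x,True).round(2))
c,s=np.cos(w),np.sin(w)
W=lambda l:np.array([x+c*l[0]-s*l[1],y+s*l[0]+c*l[1],l[2]])
if __name__=='__main__':
    print('ring',W([-.05,.17,.095]),'knob',W(loc(.078,q,.122)),'knob target',W(loc(.078,.5,.122)),'red',W(loc(.1,.5,.06)))
    r=[]
    def two(ps):
        g=lambda P:np.ravel([proj(C,P)-np.array(px) for C,px in ps]); s=least_squares(g,[.45,.35,.1]); return s.x,s.fun
    t2=lambda U,V:((U+.5)/8-.5+160,(V+.5)/8-.5+215); s4=lambda U,V:((U+.5)/8-.5+260,(V+.5)/8-.5+110)
    print('stopper',two([(T,t2(160,172)),(S,s4(181,100))]), pix2z(T,*t2(160,172),.129))
    print('cork', pix2z(T,*t2(245,195),.025), 'ball',two([(T,t2(222,187)),(S,s4(192,247))]))
    for n,px in[('jar',(201,162)),('timer',(231,144)),('box',(239,264))]: print(n,pix2z(T,*px,.03))
E
python3 fit.py
```

```text
[ 0.62013297 -0.11610495  0.22656487  0.16040874]
[[ 0.03 -0.56]
 [-0.5   0.15]
 [ 0.03 -0.6 ]
 [-0.22  0.23]
 [ 0.01 -0.56]
 [-0.65  0.15]
 [ 0.1  -0.32]
 [-0.48 -0.66]
 [ 0.24 -0.52]
 [-0.68  0.16]]
ring [0.53322343 0.03831892 0.095     ] knob [ 0.5667009  -0.17292936  0.122     ] knob target [ 0.55082405 -0.15188585  0.122     ] red [ 0.53127538 -0.1619779   0.06      ]
stopper (array([0.43192977, 0.37604438, 0.12868826]), array([ 0.01952118, -0.56056386, -0.72845454,  0.09789864])) [0.43039238 0.37590165 0.129     ]
cork [0.42930415 0.37445231 0.025     ] ball (array([0.43253043, 0.37667745, 0.04859922]), array([ 0.02219173, -0.65689367, -0.82867394,  0.11003914]))
jar [0.66108328 0.35583614 0.03      ]
timer [0.71948511 0.26856376 0.03      ]
box [0.35888263 0.22723619 0.03      ]
```

```bash
cat >> h.py <<'E'
from scipy.spatial.transform import Rotation as Ro
def st():
    o=ctrl.get_obs(); R=Ro.from_euler('xyz',o['eef_rot']).as_matrix()
    return o,np.array(o['ee_pos']),R
def go(P,p=None,R=None):
    o,p0,R0=st(); p=p0 if p is None else p; R=R0 if R is None else R
    return (R.T@(np.array(P)-p)*1000).round(1)
E
python3 - <<'E'
from h import *
o,p,R=st(); print(R.round(3)); y=R[:,1]; print('yaw of jaw deg',np.degrees(np.arctan2(y[1],y[0])), 'target',np.degrees(np.arctan2(.797,-.603)))
print(go([.5667,-.1729,.205]))
E
```

```text
[[-0.     0.405  0.914]
 [-0.001  0.914 -0.405]
 [-1.    -0.001 -0.   ]]
yaw of jaw deg 66.1209821743538 target 127.11068297433499
[ 4.000e-01 -4.785e+02  5.882e+02]
```

Request:
{"api": "play_rows", "payload": {"deltas": [[[0,-24,29.4,0,0,0,40],[0,-24,29.4,0,0,0,40],[0,-24,29.4,0,0,0,40],[0,-24,29.4,0,0,0,40],[0,-24,29.4,0,0,0,40],[0,-24,29.4,0,0,0,40],[0,-24,29.4,0,0,0,40],[0,-24,29.4,0,0,0,40],[0,-24,29.4,0,0,0,40],[0,-24,29.4,0,0,0,40]]], "grip_force": 20}}

```text
time_s: 1.1
ee_pos: [0.3947, 0.1629, 0.2054]
eef_rot: [-2.525, 1.571, -2.941]
force: [0.9, 0.1, 0.0]
grip_width: 0.0403
```

Request:
{"api": "play_rows", "payload": {"deltas": [[[0,-24,29.4,0,0,0,40],[0,-24,29.4,0,0,0,40],[0,-24,29.4,0,0,0,40],[0,-24,29.4,0,0,0,40],[0,-24,29.4,0,0,0,40],[0,-24,29.4,0,0,0,40],[0,-24,29.4,0,0,0,40],[0,-24,29.4,0,0,0,40],[0,-24,29.4,0,0,0,40],[0,-24,29.4,0,0,0,40]]]}}

```text
time_s: 2.1
ee_pos: [0.5664, -0.1756, 0.2051]
eef_rot: [-3.096, 1.57, 2.77]
force: [0.4, 0.0, 1.0]
grip_width: 0.0399
```

Request:
{"api": "play_rows", "payload": {"deltas": [[[0,0,0,0.149,0,0,40],[0,0,0,0.149,0,0,40],[0,0,0,0.149,0,0,40],[0,0,0,0.149,0,0,40],[0,0,0,0.149,0,0,40],[0,0,0,0.149,0,0,40],[0,0,0,0.149,0,0,40],[0,0,0,0.149,0,0,40],[0,0,0,0.149,0,0,40],[0,0,0,0.149,0,0,40]]]}}

```text
time_s: 3.1
ee_pos: [0.5659, -0.174, 0.2051]
eef_rot: [-1.527, 1.57, 2.843]
force: [0.6, 0.3, -0.2]
grip_width: 0.0399
```

Request:
{"api": "play_rows", "payload": {"deltas": [[[0,0,0,0.149,0,0,40],[0,0,0,0.149,0,0,40],[0,0,0,0.149,0,0,40],[0,0,0,0.149,0,0,40],[0,0,0,0,0,0,40],[0,0,0,0,0,0,40]]]}}

```text
time_s: 3.7
ee_pos: [0.5659, -0.174, 0.2052]
eef_rot: [-1.011, 1.57, 2.774]
force: [-0.5, -0.2, -0.2]
grip_width: 0.0401
```

```bash
python3 - <<'E'
from h import *
o,p,R=st(); print(o['time_s'],p,o['force'],o['grip_width'],o['qpos']); y=R[:,1]; print(R.round(3),'yaw of jaw deg',np.degrees(np.arctan2(y[1],y[0])))
print(go([.5667,-.1729,.150]))
snap('side','s1.png');snap('top','t1.png')
E
```

```text
3.7 [ 0.5659088  -0.17400487  0.20521128] [-0.4767973  -0.23381134 -0.15648681] 0.040073760530845166 [-3.60163362e-01  3.94579516e-01  1.39478078e+00  3.86078909e-06
  1.35272345e+00  5.67236755e-01]
[[-0.   0.6 -0.8]
 [ 0.  -0.8 -0.6]
 [-1.  -0.   0. ]] yaw of jaw deg -53.13616363459913
[55.2 -0.4 -1.3]
```

Request:
{"api": "play_rows", "payload": {"deltas": [[[15,-0.4,-1.3,0,0,0,40],[15,0,0,0,0,0,40],[15,0,0,0,0,0,40],[15,0,0,0,0,0,40],[15,0,0,0,0,0,40],[15,0,0,0,0,0,40],[15,0,0,0,0,0,40],[12,0,0,0,0,0,40]]]}}

```text
time_s: 4.6
ee_pos: [0.5666, -0.1729, 0.0871]
eef_rot: [-0.972, 1.57, 2.809]
force: [0.6, 0.2, -0.3]
grip_width: 0.0399
```

Request:
{"api": "play_rows", "payload": {"deltas": [[[0,0,0,0,0,0,12],[0,0,0,0,0,0,12],[0,0,0,0,0,0,12],[0,0,0,0,0,0,12],[0,0,0,0,0,0,12],[0,0,0,0,0,0,12]]]}}

```text
time_s: 5.2
ee_pos: [0.5672, -0.1731, 0.0891]
eef_rot: [2.186, 1.569, -0.316]
force: [-0.3, -0.6, 4.3]
grip_width: 0.0175
```

```bash
python3 - <<'E'
from h import *
o,p,R=st(); print(o['time_s'],p,o['force'],o['grip_width'])
print(go([.5508,-.1519,.087]))
c=snap('side','s2.png'); a=c['img'][150:290,280:420,::-1]; cv2.imwrite('pics/s2z.png',cv2.resize(a,None,fx=4,fy=4,interpolation=cv2.INTER_CUBIC))
E
```

```text
5.2 [ 0.56716402 -0.17306065  0.08913344] [-0.26167585 -0.56994821  4.28025715] 0.01751269650743024
[  2.1 -26.7   0.5]
```

View pics/s2z.png

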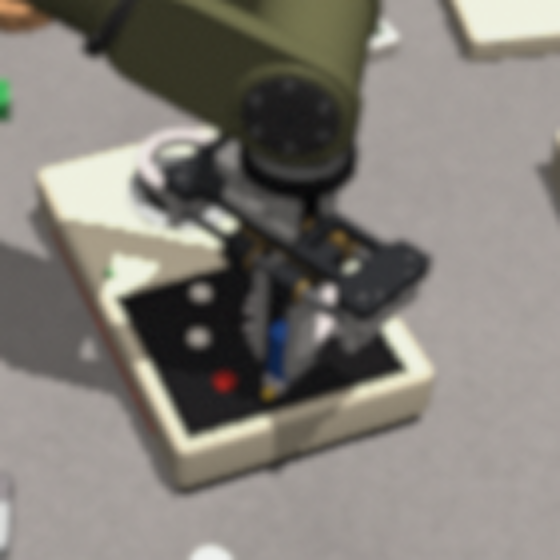

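The knob is gripped at 17.5 mm (expected about 18), with the yellow tip near (268,393) and the red dot at (224,381) in the zoom. Dragging it to the notch.

Request:
{"api": "play_rows", "payload": {"deltas": [[[0,-4.5,0.4,0,0,0,12],[0,-4.5,0.2,0,0,0,12],[0,-4.5,0,0,0,0,12],[0,-4.5,0,0,0,0,12],[0,-4.5,0,0,0,0,12],[0,-4.2,0,0,0,0,12],[0,0,0,0,0,0,12],[0,0,0,0,0,0,12]]]}}

```text
time_s: 6.05
ee_pos: [0.5504, -0.1513, 0.0887]
eef_rot: [-2.702, 1.57, 1.079]
force: [0.7, 0.7, 6.6]
grip_width: 0.0172
```

Request:
{"api": "play_rows", "payload": {"deltas": [[[0,0,0,0,0,0,40],[0,0,0,0,0,0,40],[0,0,0,0,0,0,40],[0,0,0,0,0,0,40]]]}}

```text
time_s: 6.45
ee_pos: [0.5502, -0.1517, 0.0881]
eef_rot: [-0.983, 1.57, 2.797]
force: [-0.8, 0.2, 0.3]
grip_width: 0.0396
```

Request:
{"api": "play_rows", "payload": {"deltas": [[[-16,0,0,0,0,0,40],[-16,0,0,0,0,0,40],[-16,0,0,0,0,0,40],[-16,0,0,0,0,0,40],[-16,0,0,0,0,0,40],[-16,0,0,0,0,0,40],[-16,0,0,0,0,0,40],[-10,0,0,0,0,0,40],[0,0,0,0,0,0,40]]]}}

```text
time_s: 7.35
ee_pos: [0.5508, -0.152, 0.2115]
eef_rot: [2.188, 1.569, -0.315]
force: [-0.1, 0.6, -0.4]
grip_width: 0.0401
```

```bash
python3 - <<'E'
from h import *
o,p,R=st(); print(o['time_s'],p,o['force'],o['grip_width'])
print(go([.4315,.3762,.21]))
for n in('side','top'):
    c=snap(n,n+'3.png'); a=(c['img'][160:280,280:420] if n=='side' else c['img'][130:250,280:420])[:,:,::-1]; cv2.imwrite('pics/z%s3.png'%n,cv2.resize(a,None,fx=5,fy=5,interpolation=cv2.INTER_CUBIC))
E
```

```text
7.35 [ 0.55076021 -0.15195666  0.21149844] [-0.11436828  0.64414004 -0.35587986] 0.040134684412910945
[   1.  -495.1 -219.2]
```

View pics/zside3.png

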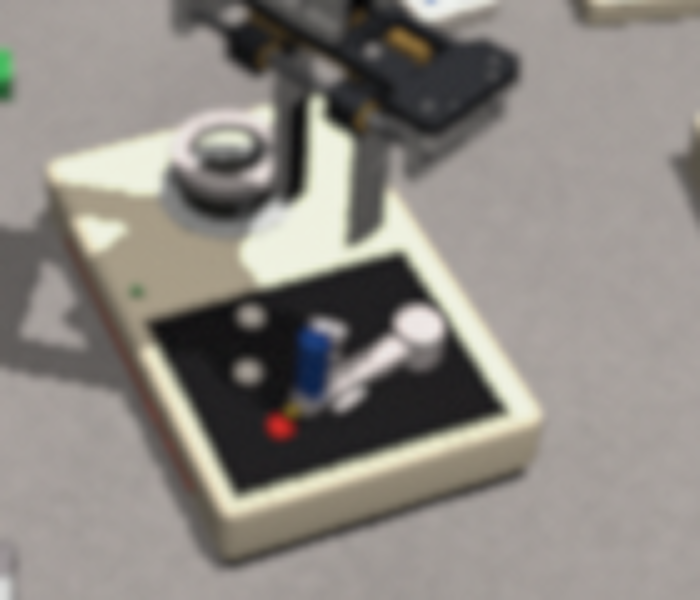

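View pics/ztop3.png

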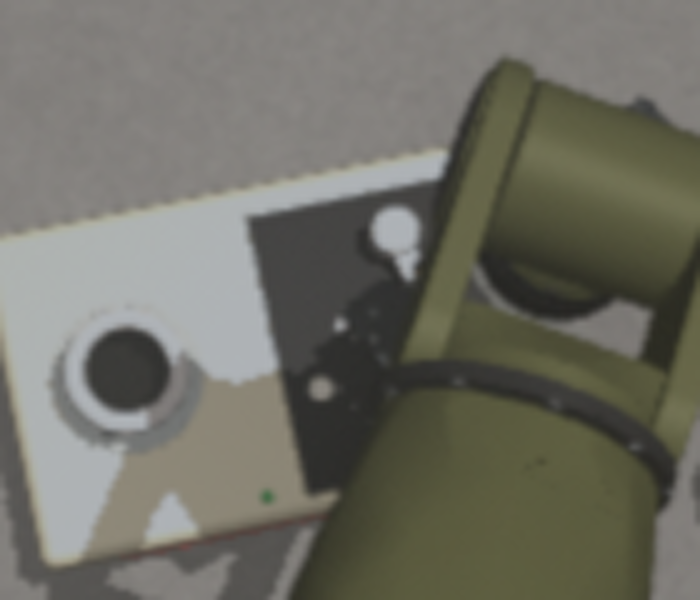

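Side view: the yellow tip at (292,410) points straight at the red dot (281,427), and the lever looks to be in the notch. I'll recheck it from above once the arm is clear. Now on to the amber flask.

Request:
{"api": "play_rows", "payload": {"deltas": [[[0,-33,-14.6,0,0,0,50],[0,-33,-14.6,0,0,0,50],[0,-33,-14.6,0,0,0,50],[0,-33,-14.6,0,0,0,50],[0,-33,-14.6,0,0,0,50],[0,-33,-14.6,0,0,0,50],[0,-33,-14.6,0,0,0,50],[0,-33,-14.6,0,0,0,50]]]}}

```text
time_s: 8.25
ee_pos: [0.4859, 0.131, 0.2095]
eef_rot: [-0.441, 1.569, -2.944]
force: [0.4, -0.0, -0.2]
grip_width: 0.0499
```

Request:
{"api": "play_rows", "payload": {"deltas": [[[0,-33,-14.6,0,0,0,50],[0,-33,-14.6,0,0,0,50],[0,-33,-14.6,0,0,0,50],[0,-33,-14.6,0,0,0,50],[0,-33,-14.6,0,0,0,50],[0,-33,-14.6,0,0,0,50],[0,-33,-14.6,0,0,0,50],[0,0,0,0,0,0,50],[0,0,0,0,0,0,50]]]}}

```text
time_s: 9.15
ee_pos: [0.4306, 0.3762, 0.2093]
eef_rot: [0.102, 1.569, -2.399]
force: [0.8, -0.2, -0.5]
grip_width: 0.0502
```

```bash
python3 - <<'E'
from h import *
o,p,R=st(); print(o['time_s'],p,o['force'],o['grip_width'],R.round(3))
print(go([.4315,.3762,.082]))
c=snap('top','top4.png')['img']; a=c[150:250,265:405,::-1]; cv2.imwrite('pics/z41.png',cv2.resize(a,None,fx=5.7,fy=5.7,interpolation=cv2.INTER_CUBIC))
c=snap('side','side4.png')['img']; a=c[70:270,240:400,::-1]; cv2.imwrite('pics/z42.png',cv2.resize(a,None,fx=3,fy=3,interpolation=cv2.INTER_CUBIC))
E
```

```text
9.15 [0.43059572 0.37616881 0.20925258] [ 0.79269365 -0.23183062 -0.54351676] 0.050200997427290686 [[-0.001  0.597 -0.802]
 [-0.001 -0.802 -0.597]
 [-1.     0.     0.002]]
[127.3   0.5  -1. ]
```

View pics/z41.png

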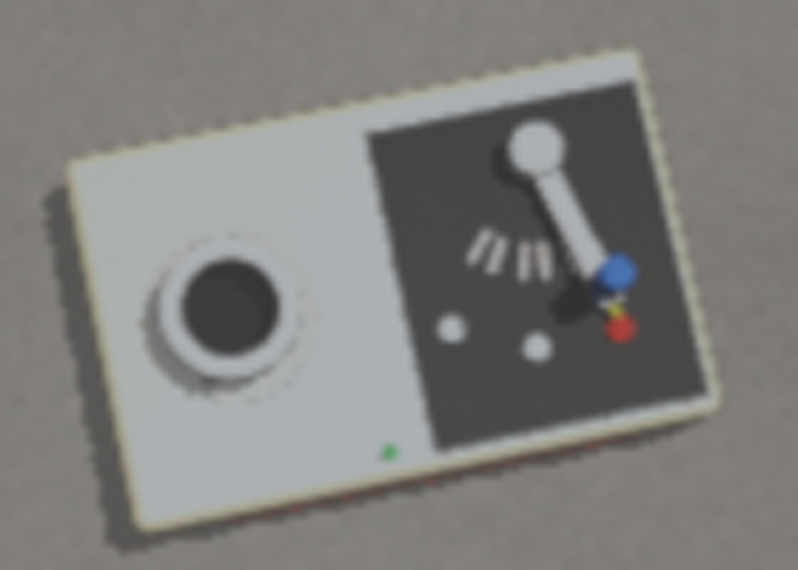

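View pics/z42.png

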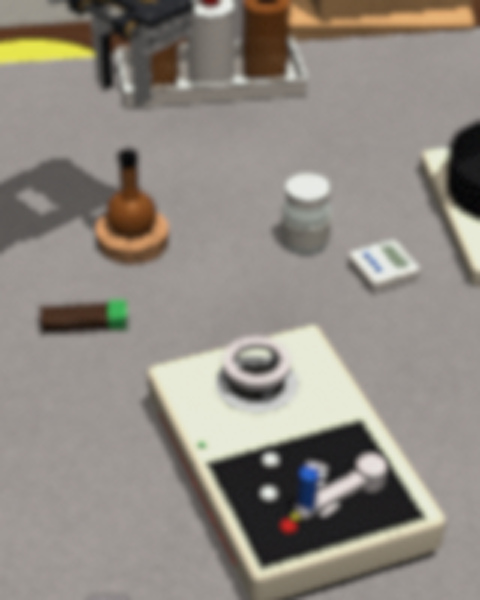

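Lever sits in the notch: knob at (617,271), yellow tip at (615,310) next to the red dot (621,328). Flask is centred below the gripper, so I'm descending.

Request:
{"api": "play_rows", "payload": {"deltas": [[[20,0.5,-1,0,0,0,50],[20,0,0,0,0,0,50],[17,0,0,0,0,0,50],[15,0,0,0,0,0,50],[15,0,0,0,0,0,50],[15,0,0,0,0,0,50],[15,0,0,0,0,0,50],[10,0,0,0,0,0,50],[0,0,0,0,0,0,50]]]}}

```text
time_s: 10.15
ee_pos: [0.432, 0.3753, 0.0823]
eef_rot: [0.034, 1.569, -2.47]
force: [-0.3, 0.1, 0.6]
grip_width: 0.05
```

```bash
python3 - <<'E'
from fit import *
g=lambda v:np.ravel(proj(load('top4'),W(loc(.078,v[0],.122)))-np.array(ut(617,271))-[.2,-.5]); print('q',least_squares(g,[.5]).x)
o,p,R=st(); print(o['time_s'],p,o['force'],o['grip_width'])
c=snap('side','side5.png')['img']; a=c[60:180,220:340,::-1]; cv2.imwrite('pics/z5.png',cv2.resize(a,None,fx=5,fy=5,interpolation=cv2.INTER_CUBIC))
E
```

```text
[ 0.62013297 -0.11610495  0.22656487  0.16040874]
[[ 0.03 -0.56]
 [-0.5   0.15]
 [ 0.03 -0.6 ]
 [-0.22  0.23]
 [ 0.01 -0.56]
 [-0.65  0.15]
 [ 0.1  -0.32]
 [-0.48 -0.66]
 [ 0.24 -0.52]
 [-0.68  0.16]]
q [0.49649421]
10.15 [0.43197777 0.37525081 0.08229703] [-0.2751145   0.12930692  0.57579272] 0.04999810775751979
```

View pics/z5.png

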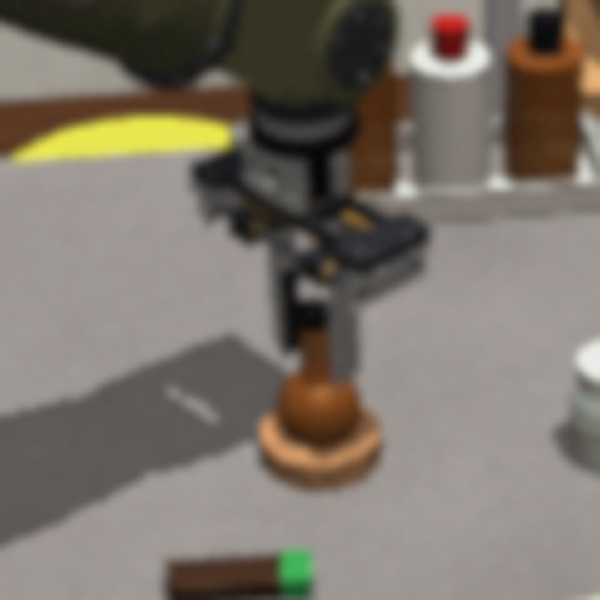

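Lever reads q ≈ 0.497. The neck at (316,345) is between the fingers, so I close on it.

Request:
{"api": "play_rows", "payload": {"deltas": [[[0,0,0,0,0,0,15],[0,0,0,0,0,0,15],[0,0,0,0,0,0,15],[0,0,0,0,0,0,15],[0,0,0,0,0,0,15],[0,0,0,0,0,0,15]]], "grip_force": 45}}

```text
time_s: 10.8
ee_pos: [0.4323, 0.3765, 0.0838]
eef_rot: [-2.923, 1.57, 0.857]
force: [-1.1, 0.7, 3.3]
grip_width: 0.0251
```

Request:
{"api": "play_rows", "payload": {"deltas": [[[-8,0,0,0,0,0,15],[-15,0,0,0,0,0,15],[-20,0,0,0,0,0,15],[-20,0,0,0,0,0,15],[-20,0,0,0,0,0,15],[-20,0,0,0,0,0,15],[-20,0,0,0,0,0,15],[-10,0,0,0,0,0,15],[0,0,0,0,0,0,15]]]}}

```text
time_s: 11.7
ee_pos: [0.4325, 0.3764, 0.2176]
eef_rot: [3.093, 1.569, 0.59]
force: [0.3, 0.5, -1.8]
grip_width: 0.025
```

```bash
python3 - <<'E'
from h import *
o,p,R=st(); print(o['time_s'],p,o['force'],o['grip_width'],R.round(3))
print(go([.5332,.0383,p[2]]))
c=snap('side','side6.png')['img']; a=c[40:180,220:340,::-1]; cv2.imwrite('pics/z6.png',cv2.resize(a,None,fx=4,fy=4,interpolation=cv2.INTER_CUBIC))
E
```

```text
11.7 [0.43248941 0.37642202 0.21762771] [ 0.258759    0.47591931 -1.8443771 ] 0.025032808786857576 [[ 0.002  0.596 -0.803]
 [ 0.001 -0.803 -0.596]
 [-1.     0.    -0.002]]
[-2.000e-01  3.315e+02  1.207e+02]
```

View pics/z6.png

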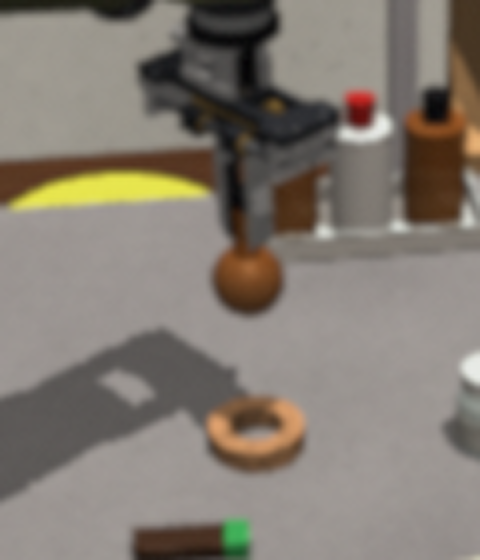

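Flask lifted upright (ball at (248,279) in the zoom), cork ring left behind. Carrying it over the cradle.

Request:
{"api": "play_rows", "payload": {"deltas": [[[0,15,5.5,0,0,0,15],[0,28,10,0,0,0,15],[0,30,11,0,0,0,15],[0,30,11,0,0,0,15],[0,30,11,0,0,0,15],[0,30,11,0,0,0,15],[0,30,11,0,0,0,15],[0,30,11,0,0,0,15],[0,30,11,0,0,0,15],[0,28,10,0,0,0,15]]]}}

```text
time_s: 12.75
ee_pos: [0.5171, 0.0873, 0.2154]
eef_rot: [-0.432, 1.569, -2.935]
force: [0.2, 0.5, -1.5]
grip_width: 0.0248
```

Request:
{"api": "play_rows", "payload": {"deltas": [[[0,26,9.5,0,0,0,15],[0,16,6,0,0,0,15],[0,8.5,3.7,0,0,0,15],[0,0,0,0,0,0,15],[0,0,0,0,0,0,15],[0,0,0,0,0,0,15]]]}}

```text
time_s: 13.35
ee_pos: [0.5319, 0.0383, 0.2163]
eef_rot: [-1.154, 1.571, 2.627]
force: [0.3, 0.3, -1.6]
grip_width: 0.0247
```

```bash
python3 - <<'E'
from h import *
o,p,R=st(); print(o['time_s'],p,o['force'],o['grip_width'],R.round(3))
print(go([.5332,.0383,p[2]]))
c=snap('side','side7.png')['img']; a=c[120:240,270:390,::-1]; cv2.imwrite('pics/z7.png',cv2.resize(a,None,fx=5,fy=5,interpolation=cv2.INTER_CUBIC))
E
```

```text
13.35 [0.53187805 0.03830141 0.21634078] [ 0.30780443  0.34140136 -1.56301052] 0.024695312145527722 [[-0.     0.597 -0.802]
 [ 0.    -0.802 -0.597]
 [-1.    -0.     0.   ]]
[-0.   0.8 -1.1]
```

View pics/z7.png

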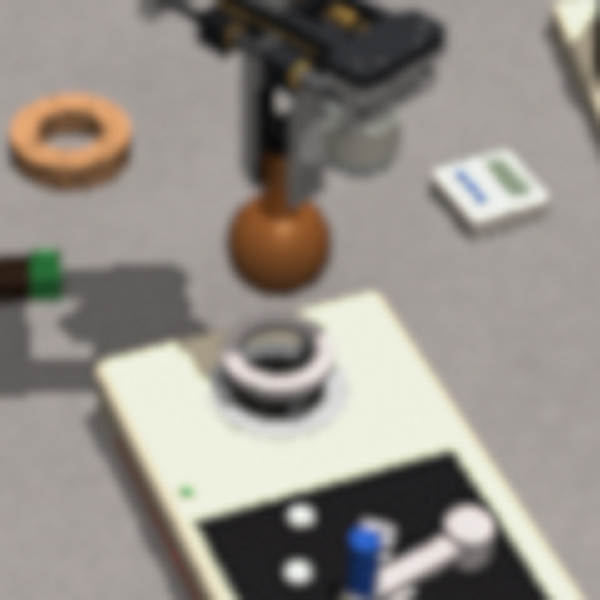

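Ball at (279,243) hangs above the ring (277,360). Lowering most of the way and checking its alignment numerically.

Request:
{"api": "play_rows", "payload": {"deltas": [[[8,0.8,-1.1,0,0,0,15],[10,0,0,0,0,0,15],[10,0,0,0,0,0,15],[10,0,0,0,0,0,15],[8,0,0,0,0,0,15],[5,0,0,0,0,0,15],[0,0,0,0,0,0,15]]]}}

```text
time_s: 14.1
ee_pos: [0.5333, 0.0376, 0.1647]
eef_rot: [-0.645, 1.57, 3.135]
force: [-0.7, 0.1, -2.2]
grip_width: 0.0249
```

```bash
python3 - <<'E'
from h import *
s7=load('side7'); print('pred ball',proj(s7,[.5319,.0383,.1775]),'seen',(279.5/5-.5+270,243.5/5-.5+120))
o,p,R=st(); print(o['time_s'],p,o['force'],o['grip_width'],'pred ball now',proj(s7,p+[0,0,-.0388]),'ring',proj(s7,[.5332,.0383,.095]))
c=snap('side','side8.png')['img']; a=c[150:230,290:370,::-1]; cv2.imwrite('pics/z8.png',cv2.resize(a,None,fx=7,fy=7,interpolation=cv2.INTER_CUBIC))
c=snap('top','top8.png')['img']; a=c[160:240,260:340,::-1]; cv2.imwrite('pics/z8t.png',cv2.resize(a,None,fx=7,fy=7,interpolation=cv2.INTER_CUBIC))
E
```

```text
pred ball [324.69755041 168.76242055] seen (325.4, 168.2)
14.1 [0.53325987 0.03759157 0.16470851] [-0.69737657  0.13374629 -2.24585223] 0.02493075180453678 pred ball now [324.93725803 182.0530004 ] ring [324.73645145 189.47926391]
```

View pics/z8.png

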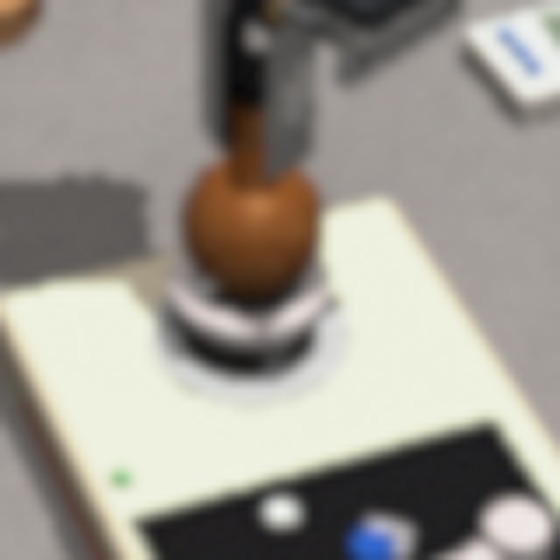

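View pics/z8t.png

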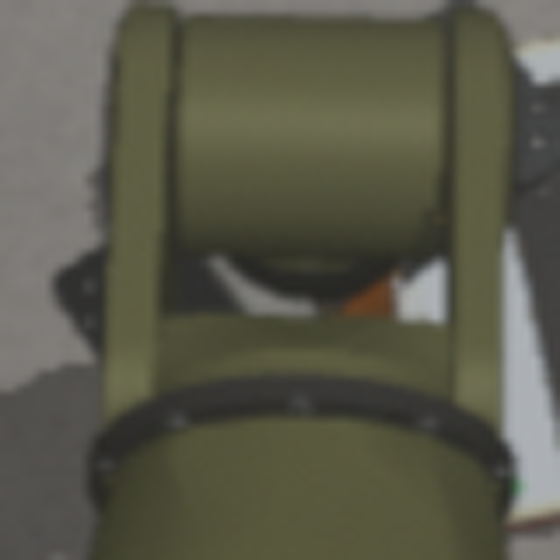

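Ball centre at x≈253 and ring centre at x≈250 in the 7x zoom, so they're aligned within about 1 mm. Lowering gently to contact.

Request:
{"api": "play_rows", "payload": {"deltas": [[[2,0,0,0,0,0,15],[2,0,0,0,0,0,15],[2,0,0,0,0,0,15],[2,0,0,0,0,0,15],[1,0,0,0,0,0,15],[1,0,0,0,0,0,15],[1,0,0,0,0,0,15],[0,0,0,0,0,0,15]]]}}

```text
time_s: 15.0
ee_pos: [0.5335, 0.0376, 0.1544]
eef_rot: [-0.687, 1.571, 3.094]
force: [-1.0, -0.2, -1.6]
grip_width: 0.0252
```

Request:
{"api": "play_rows", "payload": {"deltas": [[[1,0,0,0,0,0,15],[1,0,0,0,0,0,15],[1,0,0,0,0,0,15],[0,0,0,0,0,0,15]]]}}

```text
time_s: 15.4
ee_pos: [0.5335, 0.0376, 0.1515]
eef_rot: [2.511, 1.571, 0.008]
force: [-1.9, -0.4, 3.1]
grip_width: 0.0249
```

```bash
python3 - <<'E'
from h import *
o,p,R=st(); print(o['time_s'],p,o['force'],o['moment'],o['grip_width'])
E
```

```text
15.4 [0.53350373 0.03761623 0.15147891] [-1.89393249 -0.41924312  3.057881  ] [ 0.06177816  0.48989591 -0.00839169] 0.024931551825435203
```

Contact at about z = 0.1535 with expected spring force. A slight −x side force suggests a ~1 mm offset, so I correct that and press on.

Request:
{"api": "play_rows", "payload": {"deltas": [[[1.5,-0.4,0.6,0,0,0,15],[1.5,0,0,0,0,0,15],[1.5,0,0,0,0,0,15],[1.5,0,0,0,0,0,15],[1.5,0,0,0,0,0,15],[1.5,0,0,0,0,0,15],[0,0,0,0,0,0,15]]], "grip_force": 55}}

```text
time_s: 16.1
ee_pos: [0.533, 0.0376, 0.1427]
eef_rot: [2.493, 1.57, -0.01]
force: [-1.1, -0.6, 7.2]
grip_width: 0.025
```

Request:
{"api": "play_rows", "payload": {"deltas": [[[1,0,0,0,0,0,15],[1,0,0,0,0,0,15],[1,0,0,0,0,0,15],[1,0,0,0,0,0,15],[1,0,0,0,0,0,15],[0,0,0,0,0,0,15]]]}}

```text
time_s: 16.7
ee_pos: [0.5331, 0.0376, 0.138]
eef_rot: [2.544, 1.57, 0.041]
force: [-2.4, -0.0, 9.6]
grip_width: 0.0249
```

```bash
python3 - <<'E'
from h import *
o,p,R=st(); print(o['time_s'],p,o['force'],o['moment'],o['grip_width'])
c=snap('side','side9.png')['img']; a=c[150:230,290:370,::-1]; cv2.imwrite('pics/z9.png',cv2.resize(a,None,fx=7,fy=7,interpolation=cv2.INTER_CUBIC))
E
```

```text
16.7 [0.53311717 0.03762141 0.13801254] [-2.44841122 -0.0398841   9.63823512] [0.01502638 0.43070854 0.02202687] 0.024863976508060943
```

View pics/z9.png

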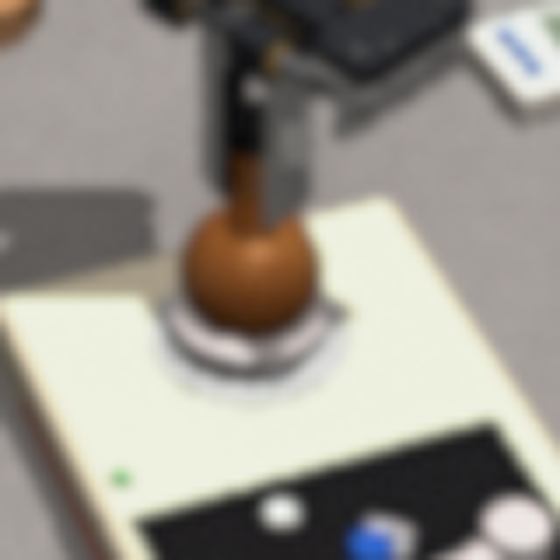

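Request:
{"api": "play_rows", "payload": {"deltas": [[[1,-0.4,0.5,0,0,0,15],[1,0,0,0,0,0,15],[1,0,0,0,0,0,15],[1,0,0,0,0,0,15],[0,0,0,0,0,0,15]]]}}

```text
time_s: 17.25
ee_pos: [0.5328, 0.0376, 0.1344]
eef_rot: [2.473, 1.568, -0.03]
force: [-2.3, 1.5, 12.1]
grip_width: 0.0249
```

Request:
{"api": "play_rows", "payload": {"deltas": [[[0.5,0,0,0,0,0,15],[0.5,0,0,0,0,0,15],[0,0,0,0,0,0,15]]]}}

```text
time_s: 17.55
ee_pos: [0.5329, 0.0376, 0.1335]
eef_rot: [2.503, 1.568, -0.0]
force: [-1.0, 0.8, 12.8]
grip_width: 0.0249
```

Request:
{"api": "play_rows", "payload": {"deltas": [[[0.5,0,0,0,0,0,15],[0.5,0,0,0,0,0,15],[0,0,0,0,0,0,15]]]}}

```text
time_s: 17.85
ee_pos: [0.5332, 0.0377, 0.1332]
eef_rot: [2.535, 1.567, 0.032]
force: [-3.0, 0.2, 18.2]
grip_width: 0.0248
```

Request:
{"api": "play_rows", "payload": {"deltas": [[[0.5,0,0,0,0,0,15],[0,0,0,0,0,0,15]]]}}

```text
time_s: 18.05
ee_pos: [0.5333, 0.0377, 0.1331]
eef_rot: [2.545, 1.567, 0.042]
force: [-2.9, -0.6, 21.6]
grip_width: 0.025
```

Request:
{"api": "play_rows", "payload": {"deltas": [[[0.5,0,0,0,0,0,15],[0,0,0,0,0,0,15]]]}}

```text
time_s: 18.25
ee_pos: [0.5335, 0.0378, 0.1331]
eef_rot: [2.565, 1.566, 0.062]
force: [-3.9, 1.7, 25.6]
grip_width: 0.025
```

The stop is reached: z stays at 0.133 while the force climbs. I'll hold there and check.

Request:
{"api": "play_rows", "payload": {"deltas": [[[0,0,0,0,0,0,15],[0,0,0,0,0,0,15],[0,0,0,0,0,0,15],[0,0,0,0,0,0,15],[0,0,0,0,0,0,15],[0,0,0,0,0,0,15],[0,0,0,0,0,0,15],[0,0,0,0,0,0,15]]]}}

```text
time_s: 19.05
ee_pos: [0.5335, 0.0377, 0.133]
eef_rot: [2.559, 1.566, 0.056]
force: [-4.4, 0.9, 25.1]
grip_width: 0.025
```

```bash
python3 - <<'E'
from h import *
o,p,R=st(); print(o['time_s'],p,o['force'],o['moment'],o['grip_width'],'joint vel',abs(o['joint_vel']).max(),R[:,0])
c=snap('side','side10.png'); print('pred ball',proj(c,[.533,.038,.095]),'ring at stop',proj(c,[.5332,.0383,.075])); a=c['img'][150:260,280:390,::-1]; cv2.imwrite('pics/z10.png',cv2.resize(a,None,fx=5.4,fy=5.4,interpolation=cv2.INTER_CUBIC))
E
```

```text
19.05 [0.53352144 0.03773895 0.13303171] [-4.40438549  0.89374941 25.09964507] [0.1710042  0.99050245 0.08234597] 0.025036442689766823 joint vel 0.0021961467814148963 [ 4.77291589e-03  2.66606152e-04 -9.99988574e-01]
pred ball [324.68796177 189.54980407] ring at stop [324.64554474 194.25962848]
```

View pics/z10.png

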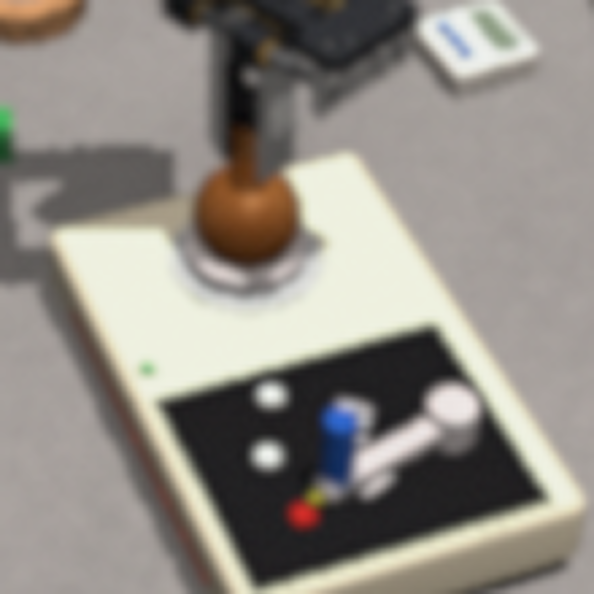

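View pics/side10.png

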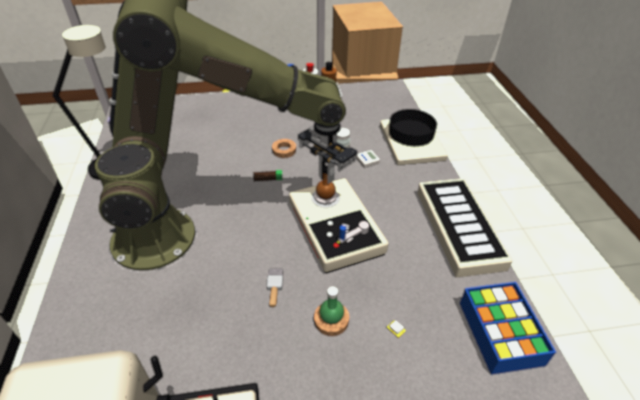

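Ball at (247,214) in the zoom, about (325,189) in the full picture against a predicted (324.7,189.5). The ring is down near the deck, the lever's tip is at the red dot, and the bystanders look unmoved. Handing in.

```bash
python3 - <<'E'
from h import *
hand_in(); o=ctrl.get_obs(); print(o['time_s'],o['ee_pos'],o['force'])
E
```

```text
the job is handed in; nothing more can be done
the job is handed in; nothing more can be done
```

I threw the lever into the red-dot notch, then lifted the amber flask by its neck from the cork ring and set it upright in the cradle. I pressed it down to the stop and handed the job in at about 19 s while still holding it there. `hand_in` gave no verdict.

**Last checks**
- **Lever:** it measured about 0.497 rad against the 0.5 notch, and its yellow tip pointed at the red dot in the last picture.
- **Pressing:** the tool stopped sinking at z = 0.133 m, about 20 mm below first contact, while the force on the tool rose to 25 N and held. That is well under the 60 N limit.
- **Flask position:** in the side view the ball was within 1 pixel (about 2–3 mm) of where a flask seated at the stop should appear. The tool axis was about 0.005 rad off vertical.
- **Bystanders:** the green flask and the other bench things I could see in the side picture had not visibly moved. I did not measure them.

**Did not fit perfectly**
- **Side force:** about 4 N of side force remained after two small sideways corrections, which suggests an off-centre of about 1 mm.
- **Camera fit:** the two views disagreed by about 0.5 pixel throughout, within the stated 2 mm calibration.
- **Force part-way:** around 15 mm down, the force was about 1.5 N below what the spring figures predict. The stop still came at the expected height.

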